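# Load the soak pan and slide it onto the hot ring

### The job

Get the pressure transducers on the bench ready for their heat soak: without ever lifting it, slide the round pan from the red hot ring to the blue cool ring of the plate, centred, and there lay every transducer flat in the pan, one to each quarter. Then slide the loaded pan back, centred on the red ring, again without lifting or tipping it, and only then switch the plate on by turning its orange knob clockwise all the way. Leave the other things on the bench where they are.

Things in the scene. Friction and masses are not known exactly. Their poses are not given: they have to be found in the camera images.
- plate: grey low fixed plate with a dark top, 230 (x) x 526 (y) mm, 20 mm high. Origin on its underside, mid-way between the two painted rings, which lie 114 mm from it along the plate's +y and -y (which ring is on which side varies). The knob stands on a strip at its -y end, 263 mm from the origin. z up. The plate may be turned a few degrees
- ring_hot: flat painted red ring on the plate's top, 226 mm outside and 204 mm inside diameter, no thickness to feel; origin at its centre, on the plate's top. The pan, 216 mm wide, stands centred on it within 20 mm when in place
- ring_cool: the same in blue: the place for loading; origin at its centre, on the plate's top
- pan: round shallow aluminium pan, 216 mm in diameter, wall 24 mm high and 3 mm thick, inside floor 4 mm above its underside, about 0.45 kg, loose, standing on the plate and free to slide on it. Two thin straight dark dividers (3 mm thick, 22 mm high above the underside) along its own x and y axes part it into four quarter-round wells. Origin at the centre of its underside, z up; it starts within 20 deg of the world axes
- pan_knob (a point): centre of the upright round black knob on the stem in the middle of the pan: 24 mm in diameter, 28 mm tall (38 to 66 mm above the pan's underside); this point is 52 mm above the underside. Gripping it from above is the way to slide the pan; hold it level and do not raise it
- well_0 (a point): floor of the pan's quarter well 0, the middle of the place for a transducer, 61 mm out from the pan's centre at 45 deg from the pan's x axis, 4 mm above the pan's underside. A transducer fits lying with its length square to the line from the pan's centre to this point, about 30 mm from its side to the outer wall; open the fingers only a little (some 5 mm a side) to let go, or they jam against that wall and lift the pan
- well_1 (a point): floor of the pan's quarter well 1, the middle of the place for a transducer, 61 mm out from the pan's centre at 135 deg from the pan's x axis, 4 mm above the pan's underside. A transducer fits lying with its length square to the line from the pan's centre to this point, about 30 mm from its side to the outer wall; open the fingers only a little (some 5 mm a side) to let go, or they jam against that wall and lift the pan
- well_2 (a point): floor of the pan's quarter well 2, the middle of the place for a transducer, 61 mm out from the pan's centre at 225 deg from the pan's x axis, 4 mm above the pan's underside. A transducer fits lying with its length square to the line from the pan's centre to this point, about 30 mm from its side to the outer wall; open the fingers only a little (some 5 mm a side) to let go, or they jam against that wall and lift the pan
- well_3 (a point): floor of the pan's quarter well 3, the middle of the place for a transducer, 61 mm out from the pan's centre at 315 deg from the pan's x axis, 4 mm above the pan's underside. A transducer fits lying with its length square to the line from the pan's centre to this point, about 30 mm from its side to the outer wall; open the fingers only a little (some 5 mm a side) to let go, or they jam against that wall and lift the pan
- transducer_a_mid (a point): pressure transducer a, 88 mm long, 100 g, lying on a narrow flat on its side (None if absent). The point is its centre, 13.5 mm above what it lies on. Its y axis is its length. Grip it at the middle across its 26 mm thick body (from -26 to +20 mm along y); a collar 31 mm wide follows at +20 to +32 mm; the other end, -26 to -44 mm, is 18 mm thick
- transducer_b_mid (a point): pressure transducer b, 88 mm long, 100 g, lying on a narrow flat on its side (None if absent). The point is its centre, 13.5 mm above what it lies on. Its y axis is its length. Grip it at the middle across its 26 mm thick body (from -26 to +20 mm along y); a collar 31 mm wide follows at +20 to +32 mm; the other end, -26 to -44 mm, is 18 mm thick
- transducer_c_mid (a point): pressure transducer c, 88 mm long, 100 g, lying on a narrow flat on its side (None if absent). The point is its centre, 13.5 mm above what it lies on. Its y axis is its length. Grip it at the middle across its 26 mm thick body (from -26 to +20 mm along y); a collar 31 mm wide follows at +20 to +32 mm; the other end, -26 to -44 mm, is 18 mm thick
- transducer_d_mid (a point): pressure transducer d, 88 mm long, 100 g, lying on a narrow flat on its side (None if absent). The point is its centre, 13.5 mm above what it lies on. Its y axis is its length. Grip it at the middle across its 26 mm thick body (from -26 to +20 mm along y); a collar 31 mm wide follows at +20 to +32 mm; the other end, -26 to -44 mm, is 18 mm thick
- switch (a joint): the plate's switch, an orange knob; 0 = off, grows as it is turned clockwise seen from above, with its stop at 1.5 rad. A raised bar grip runs across it: at 0 it lies along the plate's x axis and turns with the knob; 38 mm long, 14 mm wide, 32 mm tall, its top 64 mm above the bench; pinch it across its flat sides
- switch_grip (a point): on the knob's axis at the height to grip, 7 mm under the top of the bar.
- spanner: open-ended spanner 198 mm long, 6 mm thick, lying flat, a bystander; origin at its underside
- tape_roll: black roll of insulating tape, 55 mm wide, 19 mm high, a bystander; origin at its underside

How it is judged:
On the way, in this order (a step that is already met when the one before it is completed fails the run):
1. the pan is slid onto the blue cool ring (horizontal distance between pan and ring_cool below 0.02 m and linear speed of pan below 0.02 m/s and angle between pan's own z axis and vertical below 0.06 rad), for 0.2 s.
2. every transducer lies flat in the pan, one to a quarter, with the pan on the blue ring (all of step 1 and (horizontal distance between transducer_a_mid and well_0 below 0.035 m or horizontal distance between transducer_a_mid and well_1 below 0.035 m or horizontal distance between transducer_a_mid and well_2 below 0.035 m or horizontal distance between transducer_a_mid and well_3 below 0.035 m) and z of each of transducer_a_mid, transducer_b_mid, transducer_c_mid, transducer_d_mid in the frame of pan below 0.027 m and angle between each of transducer_a_mid, transducer_b_mid, transducer_c_mid, transducer_d_mid's own y axis and vertical above 1.35 rad and (horizontal distance between transducer_b_mid and well_0 below 0.035 m or horizontal distance between transducer_b_mid and well_1 below 0.035 m or horizontal distance between transducer_b_mid and well_2 below 0.035 m or horizontal distance between transducer_b_mid and well_3 below 0.035 m) and (horizontal distance between transducer_c_mid and well_0 below 0.035 m or horizontal distance between transducer_c_mid and well_1 below 0.035 m or horizontal distance between transducer_c_mid and well_2 below 0.035 m or horizontal distance between transducer_c_mid and well_3 below 0.035 m) and (horizontal distance between transducer_d_mid and well_0 below 0.035 m or horizontal distance between transducer_d_mid and well_1 below 0.035 m or horizontal distance between transducer_d_mid and well_2 below 0.035 m or horizontal distance between transducer_d_mid and well_3 below 0.035 m) and horizontal distance between transducer_a_mid and transducer_b_mid above 0.045 m and horizontal distance between each of transducer_a_mid, transducer_b_mid and transducer_c_mid above 0.045 m and horizontal distance between each of transducer_a_mid, transducer_b_mid, transducer_c_mid and transducer_d_mid above 0.045 m), for 0.2 s.
3. the loaded pan is slid onto the red hot ring ((horizontal distance between transducer_a_mid and well_0 below 0.035 m or horizontal distance between transducer_a_mid and well_1 below 0.035 m or horizontal distance between transducer_a_mid and well_2 below 0.035 m or horizontal distance between transducer_a_mid and well_3 below 0.035 m) and z of each of transducer_a_mid, transducer_b_mid, transducer_c_mid, transducer_d_mid in the frame of pan below 0.027 m and angle between each of transducer_a_mid, transducer_b_mid, transducer_c_mid, transducer_d_mid's own y axis and vertical above 1.35 rad and (horizontal distance between transducer_b_mid and well_0 below 0.035 m or horizontal distance between transducer_b_mid and well_1 below 0.035 m or horizontal distance between transducer_b_mid and well_2 below 0.035 m or horizontal distance between transducer_b_mid and well_3 below 0.035 m) and (horizontal distance between transducer_c_mid and well_0 below 0.035 m or horizontal distance between transducer_c_mid and well_1 below 0.035 m or horizontal distance between transducer_c_mid and well_2 below 0.035 m or horizontal distance between transducer_c_mid and well_3 below 0.035 m) and (horizontal distance between transducer_d_mid and well_0 below 0.035 m or horizontal distance between transducer_d_mid and well_1 below 0.035 m or horizontal distance between transducer_d_mid and well_2 below 0.035 m or horizontal distance between transducer_d_mid and well_3 below 0.035 m) and horizontal distance between transducer_a_mid and transducer_b_mid above 0.045 m and horizontal distance between each of transducer_a_mid, transducer_b_mid and transducer_c_mid above 0.045 m and horizontal distance between each of transducer_a_mid, transducer_b_mid, transducer_c_mid and transducer_d_mid above 0.045 m and horizontal distance between pan and ring_hot below 0.02 m and linear speed of pan below 0.02 m/s and angle between pan's own z axis and vertical below 0.06 rad), for 0.2 s.
4. the knob is turned clockwise to its stop ((horizontal distance between transducer_a_mid and well_0 below 0.035 m or horizontal distance between transducer_a_mid and well_1 below 0.035 m or horizontal distance between transducer_a_mid and well_2 below 0.035 m or horizontal distance between transducer_a_mid and well_3 below 0.035 m) and z of each of transducer_a_mid, transducer_b_mid, transducer_c_mid, transducer_d_mid in the frame of pan below 0.027 m and angle between each of transducer_a_mid, transducer_b_mid, transducer_c_mid, transducer_d_mid's own y axis and vertical above 1.35 rad and (horizontal distance between transducer_b_mid and well_0 below 0.035 m or horizontal distance between transducer_b_mid and well_1 below 0.035 m or horizontal distance between transducer_b_mid and well_2 below 0.035 m or horizontal distance between transducer_b_mid and well_3 below 0.035 m) and (horizontal distance between transducer_c_mid and well_0 below 0.035 m or horizontal distance between transducer_c_mid and well_1 below 0.035 m or horizontal distance between transducer_c_mid and well_2 below 0.035 m or horizontal distance between transducer_c_mid and well_3 below 0.035 m) and (horizontal distance between transducer_d_mid and well_0 below 0.035 m or horizontal distance between transducer_d_mid and well_1 below 0.035 m or horizontal distance between transducer_d_mid and well_2 below 0.035 m or horizontal distance between transducer_d_mid and well_3 below 0.035 m) and horizontal distance between transducer_a_mid and transducer_b_mid above 0.045 m and horizontal distance between each of transducer_a_mid, transducer_b_mid and transducer_c_mid above 0.045 m and horizontal distance between each of transducer_a_mid, transducer_b_mid, transducer_c_mid and transducer_d_mid above 0.045 m and horizontal distance between pan and ring_hot below 0.02 m and value of joint switch above 1.3 rad), for 0.2 s.
At the end, for the whole second after the job is handed in: the pan stands flat and at rest on the plate within 20 mm of the red ring's centre; every transducer lies flat on the pan's floor within 35 mm of a well's middle, each in a quarter of its own; the knob is turned to at least 1.3 rad (all of step 4 and linear speed of pan below 0.02 m/s and angle between pan's own z axis and vertical below 0.06 rad and linear speed of each of spanner, tape_roll below 0.03 m/s); the robot touches nothing.
It fails at once if the pan is lifted (more than 15 mm off the plate) or comes off the plate's top (z of pan in the frame of plate above 0.035 m or z of pan in the frame of plate below 0.014 m).
It fails at once if the pan is tipped (angle between pan's own z axis and vertical above 0.2 rad).
It fails at once if a bystander is shifted by more than 3 cm (distance of any of spanner, tape_roll from where it was at the start of the episode above 0.03 m).
Of transducer_a, transducer_b, transducer_c, transducer_d only 3 to 4 are there at a start; the rules pass over those that are not, and their reading is None.
At some moment in a run one of pan, transducer_a, transducer_b, transducer_c, transducer_d may be knocked a few centimetres aside while the robot is not near it.
Once in a run the grip may slacken for a moment while it holds something.
It also fails if it takes over 192 s, if anything falls off the work surface, if the arm or the gripper's body presses on something with over 40 N, if the wrist force passes 120 N, or if a joint passes its speed limit or range.

### The arm

A 6-joint arm with a two-finger parallel gripper is mounted at the origin on a cart in front of the work surface, level with it; the furniture and walls round the work are solid. World frame = base frame: x ahead of the robot, y to its left, z up, the work surface at z = 0. Lengths are in m, angles in rad, forces in N, time in s.
With the tool pointing down it reaches from about 0.275 to 0.75 m from the base axis. Payload 10.2 kg.
Tool frame: the origin (TCP) lies midway between the tips of the shut fingers; the grasp point (between the pads) lies 19 mm behind it (ctrl.grip_depth is the distance from the TCP to the grasp point, in m); z points along the fingers, y is the direction in which the jaws open and shut (so a half turn about z gives the same grasp; the last joint's range is limited). The gripper opens to 85 mm and grips with 20 to 120 N. Pads are 22 mm wide; open, the fingers measure 114 mm over their backs; the gripper's body (76 mm by 85 mm) begins 54 mm behind the grasp point. The pads swing forward as they close: fully open they stand 13 mm farther back than shut.
Start: joints at [0.937, 0.313, 1.498, -0, 1.331, -0.223], TCP at [0.21, 0.481, 0.231] pointing down, gripper open.
Joint ranges: [-2.94, 2.94], [-0.97, 2.17], [0.19, 2.56], [-1.23, 4.37], [0.02, 3.11], [-2.88, 2.88]. Speed limits (rad/s): [2.39, 2.39, 3.01, 3.14, 3.14, 3.14].

### API

Orientations are given as [roll, pitch, yaw] about the fixed x, y, z axes, in that order (R = Rz(yaw) Ry(pitch) Rx(roll)).
In Python, from bench import get_obs, capture, job, ctrl gives the robot as it stands.
- The arm moves only by the tool play_rows, never from a script. Its arguments are lists of equal length, an entry for each row: "slide": the shift along the tool's x, y, z in cm, a list of three; "roll": the turn about the tool's z in degrees. A call has 1 to 8 rows; each row is the pose to reach, as a shift and turn from the pose commanded when the call began, along the tool's axes at that moment; what a row does not reach only later rows make up. A row lasts 1/12 s, in which the tool goes at most 41.7 mm and 7.16 degrees, less where a joint would pass 70% of its speed; a pose out of reach is approached as far as the arm can. A call with a gripper value outside its range is refused whole. "hand" is the finger opening in cm, from 0 to 8.54, set as the call begins (left out, the last holds). The fingers move at their own pace and stop on an object; "squeeze" is the grip in N (left out, the last holds). Time passes only in rows, so rows that repeat a pose let the fingers close. It gives the time, the measured TCP pose, the force and the opening at its end, in the units of the state.
- get_obs(): the state, without advancing time (a new reading comes with each control period).
- capture(name): name is "side" or "top" or "wrist"; returns a dict with "pixels" (420x560x3 uint8, red, green, blue), "camera_matrix" (3x3 intrinsics, pixels), "R" (3x3) and "t" (3): a world point X has camera coordinates R X + t; the wrist camera has in their place "tool_from_camera" (4x4, takes a point from camera to tool coordinates, whose origin is the TCP and whose axes are the flange's). Camera axes: x right, y down, z forward; pixel columns grow to the right and rows downward; lengths in m; the calibration is good to about 2 mm. A picture is of the moment at which its call begins: read the wrist's pose just before it. There is no depth.
- job.job_done(): hands the job in, once; it reports no verdict.
The state is a dict: "time_s": time; "qpos": joint angles; "joint_vel": joint speeds; "tau": joint torques, N m; "tcp_pos": TCP position; "tcp_rot": TCP orientation; "force": force on the tool from outside, world axes, zero at the start; "ft_torque": the same for the moment, N m; "finger_gap": opening from 0.0 (shut) to 1.0 (fully open).
Only numpy, scipy, OpenCV 4.12 (cv2) and the standard library are available. Lean on these libraries where they do the work, as an engineer would, in place of code of your own. Each camera call takes 0.05 s, during which the arm holds its last target. There are 200 camera calls.

## Working session

There is one attempt and no reset: what is moved stays moved. The work goes in short steps, Python scripts to look and compute and a tool call to move; the robot and the scene stay as the last step left them, time stands still between calls to the robot, and variables do not carry over. Pictures are saved under pics/ and viewed, on a budget of 14 in all, crops included, one or two more only if the job needs it, and the job is handed in when it is done.

Besides the shell and the picture viewer there is one more tool, called after "Call:" by a JSON object that holds its "method" and its "body", one argument or row to a line. play_rows: Moves the arm, as the interface text tells. Its arguments: {"type":"object","properties":{"slide":{"type":"array","items":{"type":"array","items":{"type":"number"}}},"roll":{"type":"array","items":{"type":"number"}},"hand":{"type":"number"},"squeeze":{"type":"number"}},"required":["slide","roll"]}

```bash
mkdir -p pics; ls; cat > h.py <<'E'
import numpy as np, cv2
from bench import get_obs, capture, job, ctrl
from scipy.spatial.transform import Rotation as Ro
def ray(c,uv,z,T=None):
    K=np.array(c["camera_matrix"]); d=np.linalg.inv(K)@np.array([uv[0],uv[1],1.])
    if T is None:
        R=np.array(c["R"]);t=np.array(c["t"]); o=-R.T@t; d=R.T@d
    else:
        o=T[:3,3]; d=T[:3,:3]@d
    return o+d*(z-o[2])/d[2]
def tool():
    s=get_obs(); T=np.eye(4); T[:3,:3]=Ro.from_euler('xyz',s["tcp_rot"]).as_matrix(); T[:3,3]=s["tcp_pos"]; return T
def wrist():
    T=tool(); c=capture("wrist"); return c, T@np.array(c["tool_from_camera"])
def save(n,c): cv2.imwrite("pics/"+n+".png",cv2.cvtColor(np.array(c["pixels"]),cv2.COLOR_RGB2BGR))
E
python3 - <<'E'
from h import *
s=get_obs(); print({k:np.round(v,3) for k,v in s.items()}); print(ctrl.grip_depth)
for n in("top","side"):
    c=capture(n); save(n+"0",c); np.savez("pics/"+n+"0",**c); print(n,np.round(c["R"],3).tolist(),np.round(c["t"],3),np.round(c["camera_matrix"],0).tolist())
c,T=wrist(); print(np.round(c["tool_from_camera"],3)); print(np.round(tool(),3))
E
```

```text
pics
{'time_s': np.float64(0.0), 'qpos': array([ 0.937,  0.313,  1.498,  0.   ,  1.331, -0.223]), 'joint_vel': array([ 0.001,  0.001,  0.   , -0.001, -0.001,  0.003]), 'tau': array([ 0.0000e+00, -4.1227e+01, -2.5974e+01, -0.0000e+00,  4.0000e-03,
        0.0000e+00]), 'tcp_pos': array([0.209, 0.481, 0.231]), 'tcp_rot': array([-3.14 , -0.   ,  2.731]), 'force': array([-0.161, -0.238, -0.346]), 'ft_torque': array([-0.02 , -0.027,  0.021]), 'finger_gap': np.float64(1.001)}
0.0187
top [[-0.036, -0.999, 0.003], [-0.978, 0.035, -0.206], [0.205, -0.01, -0.979]] [-0.013  0.451  1.387] [[474.0, 0.0, 275.0], [0.0, 474.0, 210.0], [0.0, 0.0, 1.0]]
side [[-0.946, -0.322, -0.019], [-0.191, 0.608, -0.771], [0.26, -0.726, -0.637]] [0.426 0.127 1.469] [[421.0, 0.0, 282.0], [0.0, 421.0, 212.0], [0.0, 0.0, 1.0]]
[[ 0.001 -0.966 -0.258  0.065]
 [ 1.     0.001  0.001 -0.   ]
 [-0.001 -0.258  0.966 -0.142]
 [ 0.     0.     0.     1.   ]]
[[-0.917  0.399 -0.001  0.21 ]
 [ 0.399  0.917 -0.001  0.481]
 [ 0.    -0.001 -1.     0.231]
 [ 0.     0.     0.     1.   ]]
```

View pics/top0.png

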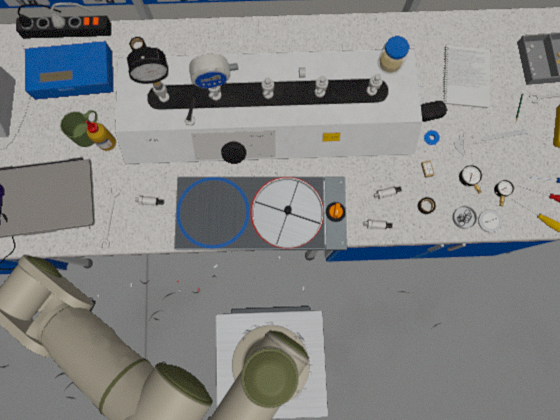

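View pics/side0.png

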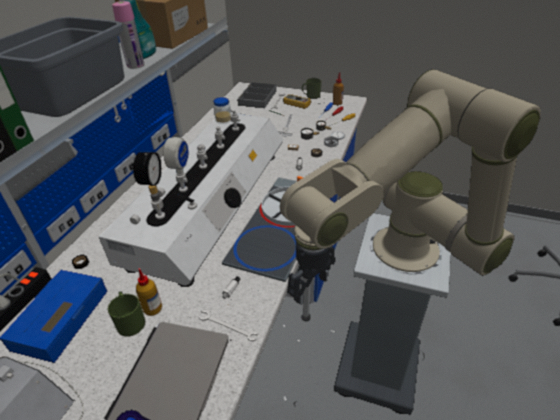

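Top view: pan on the red ring at (287,211), blue ring at (213,212), orange knob at (337,211). There are three transducers, at (149,201), (387,192) and (377,225). The spanner is at (110,215) and the tape roll at (427,205). A white box stands behind the plate.

```bash
python3 - <<'E'
from h import *
c=dict(np.load("pics/top0.npz")); im=c["pixels"]; hsv=cv2.cvtColor(im,cv2.COLOR_RGB2HSV)
def big(m,box):
    M=np.zeros_like(m); x0,y0,x1,y1=box; M[y0:y1,x0:x1]=m[y0:y1,x0:x1]; return M
H,S,V=cv2.split(hsv)
def enc(M,z,n):
    p=np.argwhere(M>0)[:,::-1].astype(np.float32); (cc,r)=cv2.minEnclosingCircle(p); print(n,len(p),np.round(cc,1),round(r,1),np.round(ray(c,cc,z),4))
blue=((H>100)&(H<125)&(S>140)).astype(np.uint8); enc(big(blue,(176,176,250,250)),.02,"blue")
red=(((H<8)|(H>172))&(S>90)).astype(np.uint8); enc(big(red,(248,170,326,252)),.02,"red")
org=((H>5)&(H<22)&(S>160)&(V>120)).astype(np.uint8); enc(big(org,(326,196,350,226)),.05,"knob")
wh=((V>140)&(S<60)).astype(np.uint8);M=cv2.morphologyEx(big(wh,(250,172,324,250)),cv2.MORPH_OPEN,np.ones((3,3)));enc(M,.044,"pan rim(x .02+.024)")
blk=(V<60).astype(np.uint8); p=np.argwhere(big(blk,(280,204,296,218)))[:,::-1].mean(0); print("panknob",p,ray(c,p,.086))
# plate corners
for uv in [(176,178),(345,177),(347,248),(175,249)]: print(uv,ray(c,uv,.02))
for n,uv in dict(t1=(149,201),t2=(387,192),t3=(377,225),box=(270,157),boxtop=(270,133)).items(): print(n,np.round(ray(c,uv,.0135),3))
print(ray(c,(110,215),.0),ray(c,(427,205),.01))
a=cv2.resize(im[165:260,90:460],None,fx=2.15,fy=2.15,interpolation=cv2.INTER_CUBIC)
cv2.imwrite("pics/crop1.png",a[:,:,::-1])
E
```

```text
blue 664 [212.6 212.3] 36.6 [0.4551 0.1633 0.02  ]
red 213 [286.6 212.5] 36.9 [ 0.4462 -0.0646  0.02  ]
knob 144 [336. 210.] 7.3 [ 0.4426 -0.2127  0.05  ]
pan rim(x .02+.024) 3799 [286.5 200.8] 46.5 [ 0.4777 -0.0648  0.044 ]
panknob [287.48888889 209.75555556] [ 0.44102904 -0.06510431  0.086     ]
(176, 178) [0.5685125  0.27633991 0.02      ]
(345, 177) [ 0.55308289 -0.25173171  0.02      ]
(347, 248) [ 0.33002865 -0.24296519  0.02      ]
(175, 249) [0.34564218 0.27784779 0.02      ]
t1 [0.499 0.361 0.014]
t2 [ 0.502 -0.381  0.014]
t3 [ 0.399 -0.341  0.014]
box [ 0.629 -0.019  0.014]
boxtop [ 0.709 -0.022  0.014]
[0.46200256 0.48489281 0.        ] [ 0.45660564 -0.50261764  0.01      ]
```

View pics/crop1.png

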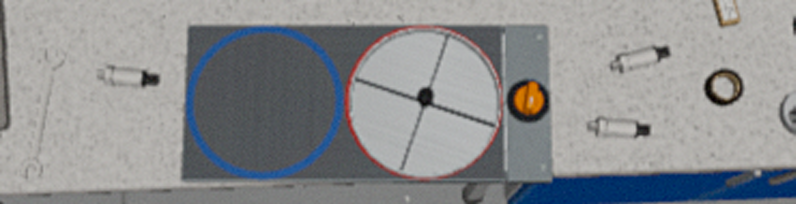

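Call:
{"method": "play_rows", "body": {
  "slide": [
    [-43.2,-40.8,3],
    [-43.2,-40.8,3],
    [-43.2,-40.8,3],
    [-43.2,-40.8,3],
    [-43.2,-40.8,3],
    [-43.2,-40.8,3],
    [-43.2,-40.8,3],
    [-43.2,-40.8,3]
  ],
  "roll": [0,0,0,0,0,0,0,0]
}}

```text
time_s: 0.82
tcp_pos: [0.3404, 0.1733, 0.2145]
tcp_rot: [3.141, 0.0, 2.731]
force: [1.4, -0.6, 0.2]
finger_gap: 1.002
```

```bash
cat >> h.py <<'E'
def go(x,y,z,yaw=None):
    "print slide (cm) and roll (deg) to reach world TCP"
    s=get_obs(); T=tool(); d=T[:3,:3].T@(np.array([x,y,z])-T[:3,3])*100
    yw=s["tcp_rot"][2]; r=0
    if yaw is not None:
        r=-np.degrees(yaw-yw)   # tool z is down
        r=(r+90)%180-90
    print("t",round(float(s["time_s"]),2),"go slide",np.round(d,2),"roll",round(float(r),1),"| rows",round(np.linalg.norm(d)/4.17,1),"q6 after",round(float(s["qpos"][5])+np.radians(r),2))
E
python3 -c "
from h import *
go(.443,-.065,.2)"
```

```text
t 0.82 go slide [-18.92 -17.75   1.45] roll 0.0 | rows 6.2 q6 after -1.0
```

Call:
{"method": "play_rows", "body": {
  "slide": [
    [-18.9,-17.7,1.5],
    [-18.9,-17.7,1.5],
    [-18.9,-17.7,1.5],
    [-18.9,-17.7,1.5],
    [-18.9,-17.7,1.5],
    [-18.9,-17.7,1.5],
    [-18.9,-17.7,1.5],
    [-18.9,-17.7,1.5]
  ],
  "roll": [0,0,0,0,0,0,0,0]
}}

```text
time_s: 1.48
tcp_pos: [0.4432, -0.0647, 0.1989]
tcp_rot: [-3.141, -0.001, 2.727]
force: [-0.3, 0.6, -1.3]
finger_gap: 0.998
```

```bash
python3 -c "
from h import *
print(tool().round(3)); c,T=wrist(); save('w1',c); np.savez('pics/w1',T=T,**c)
print('cam',T[:3,3])
go(.443,-.065,.2)"
```

```text
[[-0.915  0.403 -0.001  0.443]
 [ 0.403  0.915  0.    -0.065]
 [ 0.001 -0.    -1.     0.199]
 [ 0.     0.     0.     1.   ]]
cam [ 0.38384099 -0.03901828  0.34055657]
t 1.53 go slide [-0.11 -0.17 -0.1 ] roll 0.0 | rows 0.1 q6 after -1.56
```

View pics/w1.png

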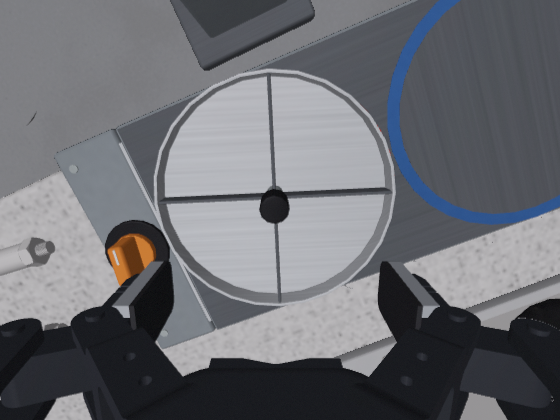

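Wrist view: the pan rim is a circle centred about (275,187), with the dividers crossing near (274,193). The pan's black knob is at (274,206).

```bash
python3 -c "
from h import *
c=dict(np.load('pics/w1.npz')); T=c['T']; im=c['pixels']; g=cv2.cvtColor(im,cv2.COLOR_RGB2GRAY); hsv=cv2.cvtColor(im,cv2.COLOR_RGB2HSV)
m=((g>150)&(hsv[...,1]<30)).astype(np.uint8); M=np.zeros_like(m); M[66:306,150:398]=m[66:306,150:398]
n,l,st,ce=cv2.connectedComponentsWithStats(M); 
# rim polygon rays
pts=[ray(c,p,.044,T) for p in [(275,71),(157,187),(394,187),(275,305)]]
for p in pts: print(np.round(p,4))
P=np.array(pts); print('x-mid',(P[1]+P[2])/2,(P[0]+P[3])/2,np.linalg.norm(P[1]-P[2]),np.linalg.norm(P[0]-P[3]))
for p in [((268,75),(281,302)),((163,200),(391,190))]:
    a,b=[ray(c,q,.042,T) for q in p]; print('div',np.degrees(np.arctan2(b[1]-a[1],b[0]-a[0])))
bl=np.zeros_like(m); bl[180:230,250:300]=(g<55)[180:230,250:300]; q=np.argwhere(bl)[:,::-1]; print(q.min(0),q.max(0))
print('knobtop',ray(c,(274.5,201+0),.086,T),ray(c,(274.5,209),.072,T))
b=((hsv[...,0]>100)&(hsv[...,0]<125)&(hsv[...,1]>140)); print('plate edge')
"
```

```text
[ 0.3492 -0.0239  0.044 ]
[ 0.3948 -0.1575  0.044 ]
[0.4787 0.0338 0.044 ]
[ 0.543 -0.109  0.044]
x-mid [ 0.4367637  -0.06183481  0.044     ] [ 0.4460606  -0.06642912  0.044     ] 0.20889412233243473 0.21163618471908505
div -20.499139734380886
div 68.87600716946721
[250 189] [299 223]
knobtop [ 0.43891673 -0.06369681  0.086     ] [ 0.44805428 -0.06773814  0.072     ]
plate edge
```

Call:
{"method": "play_rows", "body": {
  "slide": [
    [-0.3,0,4],
    [-0.3,0,8],
    [-0.3,0,11],
    [-0.3,0,13],
    [-0.3,0,14],
    [-0.3,0,14.5],
    [-0.3,0,14.5]
  ],
  "roll": [0,0,0,0,0,0,0],
  "hand": 5
}}

```text
time_s: 2.12
tcp_pos: [0.445, -0.0625, 0.0541]
tcp_rot: [3.142, -0.001, 2.732]
force: [0.6, -0.8, -0.0]
finger_gap: 0.589
```

Call:
{"method": "play_rows", "body": {
  "slide": [
    [0,0,0],
    [0,0,0],
    [0,0,0],
    [0,0,0],
    [0,0,0],
    [0,0,0]
  ],
  "roll": [0,0,0,0,0,0],
  "hand": 1,
  "squeeze": 50
}}

```text
time_s: 2.62
tcp_pos: [0.4461, -0.0639, 0.0557]
tcp_rot: [3.142, 0.002, 2.731]
force: [-2.0, 1.2, 6.1]
finger_gap: 0.264
```

```bash
python3 -c "
from h import *
s=get_obs(); print(s['finger_gap'],s['force'],s['tcp_pos']); go(.455+s['tcp_pos'][0]-.446,.163,s['tcp_pos'][2])"
```

```text
0.26434513085448325 [-2.02043237  1.22527494  6.08713333] [ 0.44614776 -0.06386973  0.05574576]
t 2.62 go slide [ 8.230e+00  2.116e+01 -1.000e-02] roll 0.0 | rows 5.4 q6 after -1.56
```

Call:
{"method": "play_rows", "body": {
  "slide": [
    [0.4,1,0],
    [1,2.6,0],
    [1.7,4.4,0],
    [2.4,6.2,0],
    [3.1,8,0],
    [3.8,9.8,0],
    [4.5,11.6,0],
    [5.2,13.4,0]
  ],
  "roll": [0,0,0,0,0,0,0,0]
}}

```text
time_s: 3.28
tcp_pos: [0.4522, 0.0806, 0.0557]
tcp_rot: [3.142, 0.003, 2.731]
force: [1.2, -4.9, 6.4]
finger_gap: 0.268
```

```bash
python3 -c "
from h import *
s=get_obs(); print(s['finger_gap'],s['force'],s['tcp_pos']); go(.455,.163,.0557)"
```

```text
0.26811766843574775 [ 1.19535989 -4.94696859  6.42978648] [0.45222198 0.08058092 0.05573138]
t 3.28 go slide [ 3.03  7.67 -0.01] roll 0.0 | rows 2.0 q6 after -1.24
```

Call:
{"method": "play_rows", "body": {
  "slide": [
    [0.7,1.8,0],
    [1.4,3.5,0],
    [2,5.2,0],
    [2.6,6.6,0],
    [2.9,7.4,0],
    [3,7.7,0],
    [3,7.7,0]
  ],
  "roll": [0,0,0,0,0,0,0]
}}

```text
time_s: 3.87
tcp_pos: [0.4552, 0.1637, 0.0558]
tcp_rot: [3.14, 0.002, 2.732]
force: [-0.9, 3.7, 6.5]
finger_gap: 0.266
```

Call:
{"method": "play_rows", "body": {
  "slide": [
    [0,0,0],
    [0,0,0],
    [0,0,0],
    [0,0,-2],
    [0,0,-6],
    [0,0,-10],
    [0,0,-14],
    [0,0,-16]
  ],
  "roll": [0,0,0,0,0,0,0,0],
  "hand": 5
}}

```text
time_s: 4.53
tcp_pos: [0.4556, 0.1625, 0.2192]
tcp_rot: [3.139, 0.005, 2.731]
force: [0.7, -0.3, 1.1]
finger_gap: 0.583
```

```bash
python3 -c "
from h import *
c,T=wrist(); save('w2',c); np.savez('pics/w2',T=T,**c)
go(.455,.163,.2)
c=capture('top'); save('top1',c)
H,S,V=cv2.split(cv2.cvtColor(c['pixels'],cv2.COLOR_RGB2HSV))
"
```

```text
t 4.58 go slide [ 0.18 -0.04  2.11] roll 0.0 | rows 0.5 q6 after -1.06
```

View pics/w2.png

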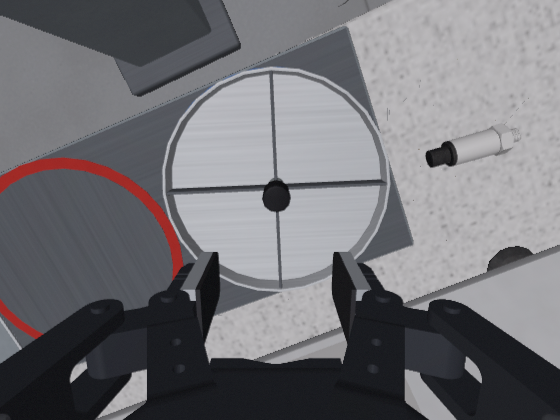

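Wrist view: the pan now sits over the blue ring, centred about (275,179), with its knob at (276,196). A transducer lies from its black end at (427,159) to its tip at (522,133).

```bash
cat >> h.py <<'E'
def tr(c,T,p,q,z=.0135):
    a=ray(c,p,z,T);b=ray(c,q,z,T);d=b-a; print("mid",np.round((a+b)/2,4),"len",round(np.linalg.norm(d)*1000,1),"len-axis angle",round(np.degrees(np.arctan2(d[1],d[0])),1)); return (a+b)/2,np.arctan2(d[1],d[0])
E
python3 -c "
from h import *
c=dict(np.load('pics/w2.npz')); T=c['T']
tr(c,T,(427,158.5),(522,133.5))
P=np.array([ray(c,p,.044,T) for p in [(272,68),(164,179),(388,179),(281,290)]]); print(P, (P[0]+P[3])/2, (P[1]+P[2])/2, np.linalg.norm(P[0]-P[3]), np.linalg.norm(P[1]-P[2]))
for p in [((271,72),(281,287)),((168,190),(384,182))]:
    a,b=[ray(c,q,.042,T) for q in p]; print('div',np.degrees(np.arctan2(b[1]-a[1],b[0]-a[0])),(a+b)/2)
"
```

```text
mid [0.5009 0.3607 0.0135] len 94.9 len-axis angle 81.6
[[0.35707359 0.2026358  0.044     ]
 [0.40536221 0.07132516 0.044     ]
 [0.48904576 0.2635224  0.044     ]
 [0.55466997 0.12621518 0.044     ]] [0.45587178 0.16442549 0.044     ] [0.44720398 0.16742378 0.044     ] 0.21185947891827053 0.20962518499084803
div -20.829425771201336 [0.45599692 0.16390292 0.042     ]
div 68.6235116052771 [0.45355754 0.16432174 0.042     ]
```

Call:
{"method": "play_rows", "body": {
  "slide": [
    [3.8,20,8],
    [3.8,20,8],
    [3.8,20,8],
    [3.8,20,8],
    [3.8,20,8],
    [3.8,20,8],
    [3.8,20,8],
    [3.8,20,8]
  ],
  "roll": [75,75,75,75,75,75,75,75],
  "hand": 5.5
}}

```text
time_s: 5.3
tcp_pos: [0.4986, 0.3616, 0.1318]
tcp_rot: [-3.138, 0.001, 1.751]
force: [-0.0, -0.9, 1.4]
finger_gap: 0.641
```

```bash
python3 -c "
from h import *
go(.501,.361,.003,np.radians(81.6))"
```

```text
t 5.3 go slide [-0.09  0.27 12.88] roll 18.7 | rows 3.1 q6 after 0.58
```

Call:
{"method": "play_rows", "body": {
  "slide": [
    [0,0.2,2],
    [0,0.2,5],
    [0,0.2,8],
    [0,0.2,10],
    [0,0.2,11.5],
    [0,0.2,12.5],
    [0,0.2,12.8],
    [0,0.2,12.8]
  ],
  "roll": [7,14,18.7,18.7,18.7,18.7,18.7,18.7]
}}

```text
time_s: 5.97
tcp_pos: [0.5013, 0.361, 0.0056]
tcp_rot: [-3.14, 0.001, 1.429]
force: [0.2, -0.3, 0.7]
finger_gap: 0.643
```

Call:
{"method": "play_rows", "body": {
  "slide": [
    [0,0,0],
    [0,0,0],
    [0,0,0],
    [0,0,0],
    [0,0,0],
    [0,0,0]
  ],
  "roll": [0,0,0,0,0,0],
  "hand": 1.5,
  "squeeze": 40
}}

```text
time_s: 6.47
tcp_pos: [0.5023, 0.3616, 0.0077]
tcp_rot: [3.14, -0.001, 1.429]
force: [-1.0, -0.5, 6.6]
finger_gap: 0.289
```

```bash
python3 -c "
from h import *
s=get_obs(); print(s['finger_gap']*85.4,s['force'],s['tcp_pos'],s['tcp_rot'])
go(s['tcp_pos'][0],s['tcp_pos'][1],.14)
c,T=wrist(); save('w3',c)"
```

```text
24.680493210405526 [-0.95566702 -0.47029222  6.56312353] [0.50233622 0.36155156 0.00769879] [ 3.13978212e+00 -1.12436607e-03  1.42893439e+00]
t 6.47 go slide [ 1.000e-02  2.000e-02 -1.323e+01] roll 0.0 | rows 3.2 q6 after 0.58
```

View pics/w3.png

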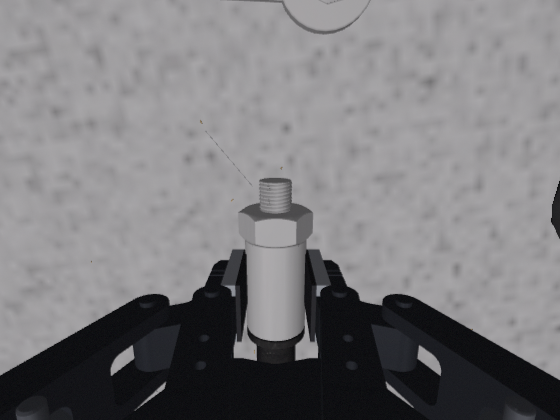

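Wrist view: the fingers hold the transducer by its body. The tip points up at (275,180), the collar is at (275,222) and the body runs to (275,335).

Call:
{"method": "play_rows", "body": {
  "slide": [
    [0,0,-2],
    [0,0,-5],
    [0,0,-9],
    [-3,0.6,-12],
    [-7,1.4,-13],
    [-11,2.2,-13],
    [-15,3,-13],
    [-17,3.4,-13]
  ],
  "roll": [0,0,0,-6,-13,-20,-27,-32.5]
}}

```text
time_s: 7.18
tcp_pos: [0.5111, 0.1855, 0.1369]
tcp_rot: [3.141, 0.001, 2.001]
force: [0.0, 0.2, -0.7]
finger_gap: 0.284
```

```bash
python3 -c "
from h import *
s=get_obs(); print(s['finger_gap']*85.4,s['tcp_pos'])
go(.5116,.1891,.034,np.radians(114.3))
c,T=wrist(); save('w4',c); np.savez('pics/w4',T=T,**c)"
```

```text
24.242537141174083 [0.5111375  0.18554022 0.13688199]
t 7.18 go slide [ 0.31  0.19 10.29] roll 0.3 | rows 2.5 q6 after -0.29
```

View pics/w4.png

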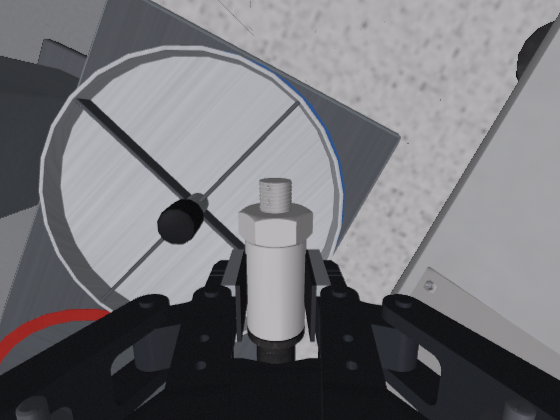

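Wrist view: the held transducer is above the right quarter, square to its radius. The pan's knob is at (180,220) and the divider crosses near (200,200). Lowering it.

Call:
{"method": "play_rows", "body": {
  "slide": [
    [0.2,0.1,3],
    [0.2,0.1,6],
    [0.2,0.1,8],
    [0.2,0.1,9.3],
    [0.2,0.1,9.9],
    [0.2,0.1,10.2],
    [0.2,0.1,10.2]
  ],
  "roll": [0,0,0,0,0,0,0]
}}

```text
time_s: 7.82
tcp_pos: [0.5114, 0.1905, 0.0346]
tcp_rot: [-3.142, 0.0, 1.996]
force: [-0.2, -0.4, -0.9]
finger_gap: 0.282
```

Call:
{"method": "play_rows", "body": {
  "slide": [
    [0,-0.1,0.2],
    [0,-0.1,0.4],
    [0,-0.1,0.5],
    [0,-0.1,0.5]
  ],
  "roll": [0,0,0,0]
}}

```text
time_s: 8.15
tcp_pos: [0.511, 0.1901, 0.0315]
tcp_rot: [3.14, 0.001, 1.996]
force: [-5.7, -1.2, 15.0]
finger_gap: 0.292
```

Call:
{"method": "play_rows", "body": {
  "slide": [
    [0,0,-0.1],
    [0,0,-0.2],
    [0,0,-0.2],
    [0,0,-0.2],
    [0,0,-1],
    [0,0,-4],
    [0,0,-8],
    [0,0,-11]
  ],
  "roll": [0,0,0,0,0,0,0,0],
  "hand": 3.5
}}

```text
time_s: 8.82
tcp_pos: [0.5107, 0.19, 0.1424]
tcp_rot: [3.14, 0.0, 1.996]
force: [0.9, 0.3, -0.0]
finger_gap: 0.411
```

```bash
python3 -c "
from h import *
s=get_obs(); print(s['force'],s['finger_gap'],s['tcp_pos'])
go(.46,-.33,.2,np.radians(90))
c=capture('top'); np.savez('pics/top2',**c); im=c['pixels']
cv2.imwrite('pics/crop2.png',cv2.resize(im[165:260,90:460],None,fx=2.15,fy=2.15,interpolation=cv2.INTER_CUBIC)[:,:,::-1])"
```

```text
[ 0.94016617  0.31521487 -0.03642624] 0.4106173052088607 [0.51065162 0.19003131 0.14241719]
t 8.82 go slide [-45.28 -26.07  -5.77] roll 24.4 | rows 12.6 q6 after 0.14
```

Call:
{"method": "play_rows", "body": {
  "slide": [
    [-17,-9.7,-5.7],
    [-17,-9.7,-5.7],
    [-50,-29,-5.7],
    [-50,-29,-5.7],
    [-50,-29,-5.7],
    [-50,-29,-5.7],
    [-50,-29,-5.7],
    [-50,-29,-5.7]
  ],
  "roll": [24.4,24.4,24.4,24.4,24.4,24.4,24.4,24.4],
  "hand": 5.5
}}

```text
time_s: 9.53
tcp_pos: [0.4771, -0.1398, 0.1802]
tcp_rot: [3.141, 0.0, 1.57]
force: [1.5, -0.5, -0.4]
finger_gap: 0.647
```

```bash
python3 -c "
from h import *
go(.45,-.39,.2,np.radians(90))"
```

```text
t 9.53 go slide [-25.03  -2.69  -1.97] roll -0.0 | rows 6.1 q6 after -0.52
```

Call:
{"method": "play_rows", "body": {
  "slide": [
    [-25,-2.7,-4],
    [-25,-2.7,-4],
    [-25,-2.7,-4],
    [-25,-2.7,-4],
    [-25,-2.7,-4],
    [-25,-2.7,-4],
    [-25,-2.7,-4],
    [-25,-2.7,-4]
  ],
  "roll": [0,0,0,0,0,0,0,0]
}}

```text
time_s: 10.2
tcp_pos: [0.4499, -0.3898, 0.2195]
tcp_rot: [3.142, 0.0, 1.567]
force: [1.1, 0.7, 0.5]
finger_gap: 0.646
```

```bash
python3 -c "
from h import *
c,T=wrist(); save('w5',c); np.savez('pics/w5',T=T,**c);print(T[:3,3])"
```

```text
[ 0.45031646 -0.32503274  0.3611547 ]
```

View pics/w5.png

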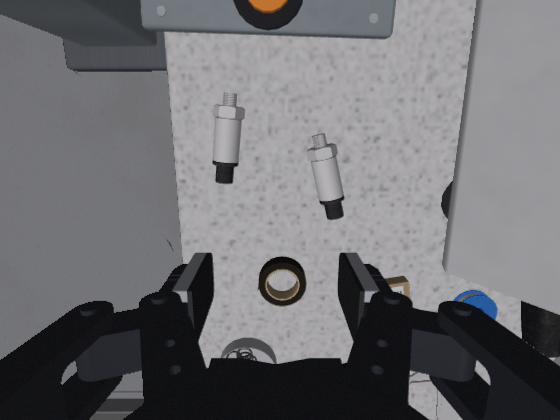

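Wrist view: one transducer runs from (224,183) to (230,93), the other from (334,218) to (319,134). The tape roll is at (282,281) and the plate end with its orange knob is at the top.

```bash
python3 -c "
from h import *
c=dict(np.load('pics/w5.npz')); T=c['T']
m,a=tr(c,T,(224,183),(230,93)); tr(c,T,(334,218),(319,134))
print('tape',ray(c,(282,281),.01,T))
go(m[0],m[1],.005,a)"
```

```text
mid [ 0.4019 -0.3445  0.0135] len 88.4 len-axis angle 83.9
mid [ 0.5028 -0.3829  0.0135] len 88.9 len-axis angle 102.0
tape [ 0.45727987 -0.50098728  0.01      ]
t 10.25 go slide [ 4.32 -4.85 21.44] roll 6.0 | rows 5.4 q6 after -0.8
```

Call:
{"method": "play_rows", "body": {
  "slide": [
    [2.2,-2.5,3],
    [4.3,-4.8,6],
    [4.3,-4.8,10],
    [4.3,-4.8,14],
    [4.3,-4.8,17.5],
    [4.3,-4.8,20],
    [4.3,-4.8,21.4],
    [4.3,-4.8,21.4]
  ],
  "roll": [3,6,6,6,6,6,6,6]
}}

```text
time_s: 10.92
tcp_pos: [0.4019, -0.3417, 0.0031]
tcp_rot: [-3.138, -0.005, 1.467]
force: [0.3, -0.0, 0.5]
finger_gap: 0.645
```

Call:
{"method": "play_rows", "body": {
  "slide": [
    [0,0,0],
    [0,0,0],
    [0,0,0],
    [0,0,0],
    [0,0,0],
    [0,0,0]
  ],
  "roll": [0,0,0,0,0,0],
  "hand": 1.5
}}

```text
time_s: 11.42
tcp_pos: [0.4035, -0.345, 0.0074]
tcp_rot: [3.14, 0.002, 1.466]
force: [0.0, 2.8, 7.9]
finger_gap: 0.287
```

Call:
{"method": "play_rows", "body": {
  "slide": [
    [0,0,-2],
    [0,0,-5],
    [0,0,-9],
    [0,0,-13],
    [0,0,-15],
    [0,0,-15]
  ],
  "roll": [0,0,0,0,0,0]
}}

```text
time_s: 11.92
tcp_pos: [0.4041, -0.3463, 0.1613]
tcp_rot: [3.135, 0.007, 1.466]
force: [-0.2, -0.3, 0.5]
finger_gap: 0.283
```

```bash
python3 -c "
from h import *
s=get_obs(); print(s['finger_gap']*85.4,s['force'],s['tcp_pos'],s['tcp_rot'])
go(.4004,.1389,.16,np.radians(114.3))"
```

```text
24.12888078003425 [-0.22607563 -0.26088085  0.51816819] [ 0.40407223 -0.34631839  0.16134139] [3.13468054 0.00745462 1.46582867]
t 11.92 go slide [48.22 -5.45 -0.26] roll -30.3 | rows 11.6 q6 after -1.35
```

Call:
{"method": "play_rows", "body": {
  "slide": [
    [2,-0.2,0],
    [5,-0.6,0],
    [9,-1,0],
    [13,-1.5,0],
    [17,-1.9,0],
    [21,-2.4,0],
    [25,-2.8,0],
    [29,-3.3,0]
  ],
  "roll": [0,-4,-8,-12,-16,-20,-25,-30.3]
}}

```text
time_s: 12.58
tcp_pos: [0.3995, -0.051, 0.1554]
tcp_rot: [-3.142, -0.0, 1.998]
force: [0.7, -0.4, -1.1]
finger_gap: 0.28
```

```bash
python3 -c "
from h import *
s=get_obs(); print(s['finger_gap']*85.4)
go(.4004,.1389,.14,np.radians(114.3))"
```

```text
23.88172183238772
t 12.58 go slide [17.25  7.95  1.54] roll 0.2 | rows 4.6 q6 after -0.84
```

Call:
{"method": "play_rows", "body": {
  "slide": [
    [3,1.4,0],
    [6.5,3,0],
    [10,4.6,0.5],
    [13,6,1],
    [15.5,7.1,1.5],
    [17.2,7.9,1.5],
    [17.2,7.9,1.5],
    [17.2,7.9,1.5]
  ],
  "roll": [0,0,0,0,0,0,0,0]
}}

```text
time_s: 13.25
tcp_pos: [0.4011, 0.1369, 0.1403]
tcp_rot: [-3.141, -0.0, 1.997]
force: [-0.0, -0.5, -1.3]
finger_gap: 0.284
```

```bash
python3 -c "
from h import *
s=get_obs(); print(s['finger_gap']*85.4)
go(.4004,.1389,.033,np.radians(114.3))
c,T=wrist(); save('w6',c); np.savez('pics/w6',T=T,**c)"
```

```text
24.23657036743032
t 13.25 go slide [ 0.21  0.02 10.73] roll 0.1 | rows 2.6 q6 after -0.37
```

View pics/w6.png

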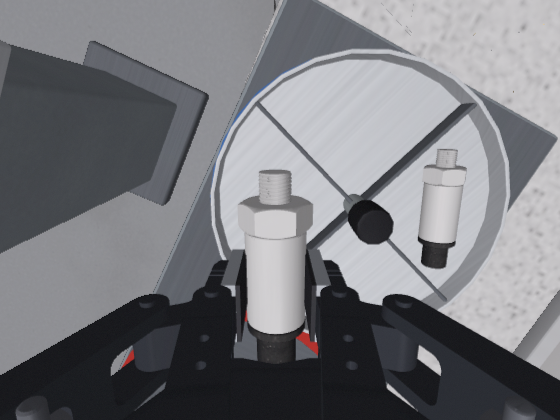

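```bash
python3 -c "
from h import *
c=dict(np.load('pics/w6.npz')); T=c['T']
print(ray(c,(352,204),.042,T)); tr(c,T,(434,265),(447,151),.0375)"
```

```text
[0.44929085 0.16483575 0.042     ]
mid [0.5124 0.1869 0.0375] len 87.1 len-axis angle 115.2
```

Call:
{"method": "play_rows", "body": {
  "slide": [
    [0.1,0,3],
    [0.1,0,6],
    [0.1,0,8.5],
    [0.1,0,9.8],
    [0.1,0,10.5],
    [0.1,0,10.7],
    [0.1,0,10.9]
  ],
  "roll": [0,0,0,0,0,0,0]
}}

```text
time_s: 13.88
tcp_pos: [0.4017, 0.1368, 0.032]
tcp_rot: [3.141, 0.0, 1.993]
force: [-0.1, 0.2, -0.6]
finger_gap: 0.283
```

Call:
{"method": "play_rows", "body": {
  "slide": [
    [0,0,0.1],
    [0,0,0.3],
    [0,0,0.3]
  ],
  "roll": [0,0,0]
}}

```text
time_s: 14.13
tcp_pos: [0.4019, 0.137, 0.0312]
tcp_rot: [3.14, 0.001, 1.995]
force: [-10.2, -4.9, 30.9]
finger_gap: 0.283
```

Call:
{"method": "play_rows", "body": {
  "slide": [
    [0,0,-0.2],
    [0,0,-0.3],
    [0,0,-0.3],
    [0,0,-0.4],
    [0,0,-1.2],
    [0,0,-4],
    [0,0,-8],
    [0,0,-12]
  ],
  "roll": [0,0,0,0,0,0,0,0],
  "hand": 3.5
}}

```text
time_s: 14.8
tcp_pos: [0.4008, 0.1372, 0.1505]
tcp_rot: [-3.141, -0.0, 1.994]
force: [1.0, -0.1, 0.6]
finger_gap: 0.411
```

```bash
python3 -c "
from h import *
s=get_obs(); print(s['force'],s['finger_gap'],s['tcp_pos'])
go(.503,-.383,.18,np.radians(102))"
```

```text
[ 1.02053456 -0.11414044  0.56674436] 0.41141028225859055 [0.40076291 0.13724632 0.15047396]
t 14.8 go slide [-51.63 -12.06  -2.97] roll 12.3 | rows 12.7 q6 after -0.16
```

Call:
{"method": "play_rows", "body": {
  "slide": [
    [-51.6,-12,-3],
    [-51.6,-12,-3],
    [-51.6,-12,-3],
    [-51.6,-12,-3],
    [-51.6,-12,-3],
    [-51.6,-12,-3],
    [-51.6,-12,-3],
    [-51.6,-12,-3]
  ],
  "roll": [12.3,12.3,12.3,12.3,12.3,12.3,12.3,12.3],
  "hand": 5.5
}}

```text
time_s: 15.47
tcp_pos: [0.4659, -0.1915, 0.1685]
tcp_rot: [3.141, 0.001, 1.779]
force: [0.4, 0.9, -0.0]
finger_gap: 0.644
```

```bash
python3 -c "
from h import *
go(.503,-.383,.1,np.radians(102))"
```

```text
t 15.47 go slide [-19.49  -0.34   6.86] roll -0.1 | rows 5.0 q6 after -0.83
```

Call:
{"method": "play_rows", "body": {
  "slide": [
    [-4,0,0],
    [-8,-0.1,0],
    [-12,-0.2,2],
    [-16,-0.3,4],
    [-19.5,-0.3,5],
    [-19.5,-0.3,5],
    [-19.5,-0.3,5],
    [-19.5,-0.3,5]
  ],
  "roll": [0,0,0,0,0,0,0,0]
}}

```text
time_s: 16.13
tcp_pos: [0.5034, -0.3802, 0.1181]
tcp_rot: [3.141, 0.0, 1.78]
force: [0.4, 0.8, 0.3]
finger_gap: 0.647
```

```bash
python3 -c "
from h import *
c,T=wrist(); save('w7',c); np.savez('pics/w7',T=T,**c)
go(.503,-.383,.005,np.radians(102))"
```

```text
t 16.18 go slide [-0.28 -0.13 11.36] roll 0.0 | rows 2.7 q6 after -1.04
```

View pics/w7.png

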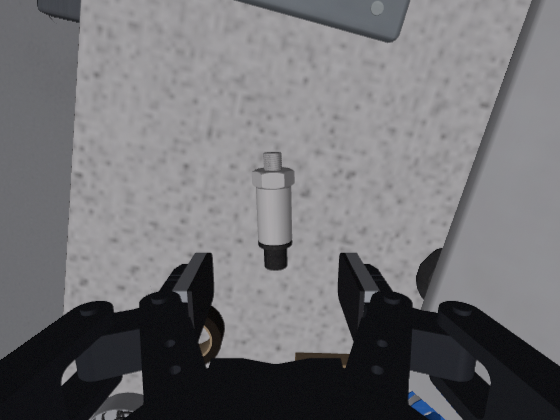

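Wrist view: the third transducer is between the jaws, from (276,269) to (272,152). The tape roll is at (207,335), clear of the path.

```bash
python3 -c "
from h import *
c=dict(np.load('pics/w7.npz')); T=c['T']
m,a=tr(c,T,(276,269),(272,152)); go(m[0],m[1],.005,a)"
```

```text
mid [ 0.5033 -0.3834  0.0135] len 90.5 len-axis angle 103.9
t 16.18 go slide [-0.33 -0.11 11.36] roll -1.9 | rows 2.7 q6 after -1.07
```

Call:
{"method": "play_rows", "body": {
  "slide": [
    [-0.2,-0.1,3],
    [-0.2,-0.1,6],
    [-0.2,-0.1,8.5],
    [-0.2,-0.1,10.3],
    [-0.2,-0.1,11.1],
    [-0.2,-0.1,11.3],
    [-0.2,-0.1,11.3]
  ],
  "roll": [-1,-1,-1,-1,-1,-1,-1]
}}

```text
time_s: 16.77
tcp_pos: [0.5033, -0.3826, 0.0057]
tcp_rot: [3.141, 0.001, 1.798]
force: [-0.9, 0.0, -0.1]
finger_gap: 0.644
```

Call:
{"method": "play_rows", "body": {
  "slide": [
    [0,0,0],
    [0,0,0],
    [0,0,0],
    [0,0,0],
    [0,0,0],
    [0,0,0]
  ],
  "roll": [0,0,0,0,0,0],
  "hand": 1.5
}}

```text
time_s: 17.27
tcp_pos: [0.5033, -0.3833, 0.0061]
tcp_rot: [3.14, 0.002, 1.797]
force: [-1.1, 1.7, 6.0]
finger_gap: 0.29
```

Call:
{"method": "play_rows", "body": {
  "slide": [
    [0,0,-2],
    [0,0,-5],
    [0,0,-9],
    [0,0,-13],
    [0,0,-15],
    [0,0,-15]
  ],
  "roll": [0,0,0,0,0,0]
}}

```text
time_s: 17.77
tcp_pos: [0.5042, -0.3843, 0.1607]
tcp_rot: [3.137, 0.009, 1.797]
force: [0.2, 0.2, 0.2]
finger_gap: 0.286
```

```bash
python3 -c "
from h import *
s=get_obs(); print(s['finger_gap']*85.4,s['force'],s['tcp_pos'],s['tcp_rot'])
go(.4811,.1084,.15,np.radians(24.3))"
```

```text
24.394449221223528 [0.21837576 0.22343303 0.18835082] [ 0.50416665 -0.38425084  0.16065041] [3.13669675 0.00877358 1.79727542]
t 17.77 go slide [48.53  8.81  0.68] roll 78.7 | rows 11.8 q6 after 0.31
```

Call:
{"method": "play_rows", "body": {
  "slide": [
    [2,0.4,0],
    [5,0.9,0],
    [9,1.6,0],
    [13,2.4,0],
    [17,3.1,0],
    [21,3.8,0],
    [25,4.5,0],
    [29,5.3,0]
  ],
  "roll": [6,12.5,19,25.5,32,38.5,45,51]
}}

```text
time_s: 18.43
tcp_pos: [0.4882, -0.0863, 0.1538]
tcp_rot: [-3.14, 0.0, 0.901]
force: [0.7, 1.1, -1.1]
finger_gap: 0.282
```

```bash
python3 -c "
from h import *
s=get_obs(); print(s['finger_gap']*85.4)
go(.4811,.1084,.14,np.radians(24.3))"
```

```text
24.12323659095815
t 18.43 go slide [ 14.82 -12.65   1.39] roll 27.3 | rows 4.7 q6 after 0.73
```

Call:
{"method": "play_rows", "body": {
  "slide": [
    [2.7,-2.3,0],
    [5.5,-4.7,0],
    [8.5,-7.2,0.5],
    [11.2,-9.6,1],
    [13.3,-11.3,1.4],
    [14.8,-12.6,1.4],
    [14.8,-12.6,1.4],
    [14.8,-12.6,1.4]
  ],
  "roll": [6,12,18,23,27.3,27.3,27.3,27.3]
}}

```text
time_s: 19.1
tcp_pos: [0.4807, 0.1064, 0.1399]
tcp_rot: [-3.141, 0.001, 0.433]
force: [0.1, 0.7, -0.7]
finger_gap: 0.283
```

```bash
python3 -c "
from h import *
s=get_obs(); print(s['finger_gap']*85.4)
go(.4811,.1084,.033,np.radians(24.3))
c,T=wrist(); save('w8',c); np.savez('pics/w8',T=T,**c)"
```

```text
24.17442160444652
t 19.1 go slide [ 0.13 -0.16 10.69] roll 0.5 | rows 2.6 q6 after 1.13
```

View pics/w8.png

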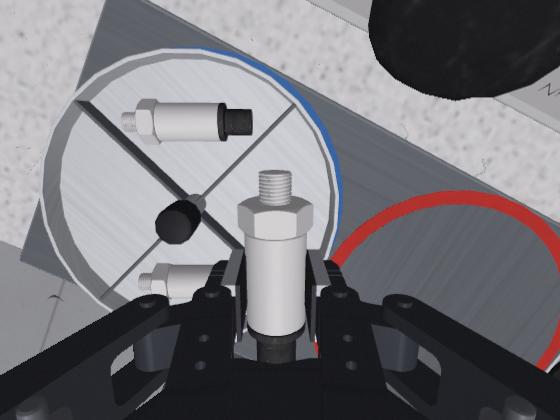

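Wrist view: the held transducer is over the free right-hand quarter. The other two lie in the upper and lower quarters, at (190,120) and (190,280). The pan is still on the blue ring.

Call:
{"method": "play_rows", "body": {
  "slide": [
    [0.1,-0.1,3],
    [0.1,-0.1,6],
    [0.1,-0.1,8.5],
    [0.1,-0.1,9.8],
    [0.1,-0.1,10.4],
    [0.1,-0.1,10.7],
    [0.1,-0.1,10.8]
  ],
  "roll": [0.5,0.5,0.5,0.5,0.5,0.5,0.5]
}}

```text
time_s: 19.73
tcp_pos: [0.482, 0.1066, 0.0327]
tcp_rot: [3.141, -0.0, 0.421]
force: [1.0, -0.6, -1.4]
finger_gap: 0.287
```

Call:
{"method": "play_rows", "body": {
  "slide": [
    [0,0,0.1],
    [0,0,0.2],
    [0,0,0.2]
  ],
  "roll": [0,0,0]
}}

```text
time_s: 19.98
tcp_pos: [0.482, 0.1072, 0.031]
tcp_rot: [3.141, -0.001, 0.422]
force: [-0.4, -0.2, -1.3]
finger_gap: 0.284
```

Call:
{"method": "play_rows", "body": {
  "slide": [
    [0,0,0.1],
    [0,0,0.15],
    [0,0,0.15]
  ],
  "roll": [0,0,0]
}}

```text
time_s: 20.23
tcp_pos: [0.4821, 0.1072, 0.0301]
tcp_rot: [3.141, -0.001, 0.422]
force: [-3.2, -0.9, 10.2]
finger_gap: 0.288
```

Contact, so I release it. Then up and back over the pan's centre.

Call:
{"method": "play_rows", "body": {
  "slide": [
    [0,0,0],
    [0,0,-0.1],
    [0,0,-0.1],
    [0,0,-0.2],
    [0,0,-1],
    [0,0,-4],
    [0,0,-8],
    [0,0,-12]
  ],
  "roll": [0,0,0,0,0,0,0,0],
  "hand": 3.5
}}

```text
time_s: 20.9
tcp_pos: [0.481, 0.1072, 0.1507]
tcp_rot: [-3.141, 0.001, 0.422]
force: [0.7, -0.7, 0.4]
finger_gap: 0.411
```

```bash
python3 -c "
from h import *
go(.455,.164,.22,np.radians(24.3))"
```

```text
t 20.9 go slide [-0.06 -6.25 -6.92] roll -0.1 | rows 2.2 q6 after 1.13
```

Call:
{"method": "play_rows", "body": {
  "slide": [
    [0,-2,-4],
    [0,-5,-7],
    [0,-6.2,-7],
    [0,-6.2,-7],
    [0,-6.2,-7]
  ],
  "roll": [0,0,0,0,0],
  "hand": 4.2
}}

```text
time_s: 21.32
tcp_pos: [0.456, 0.164, 0.2193]
tcp_rot: [3.141, -0.0, 0.423]
force: [1.6, -0.2, -0.5]
finger_gap: 0.49
```

```bash
python3 -c "
from h import *
c,T=wrist(); save('w9',c); np.savez('pics/w9',T=T,**c)
go(.455,.164,.055)"
```

```text
t 21.37 go slide [-0.06 -0.1  16.36] roll 0.0 | rows 3.9 q6 after 1.25
```

View pics/w9.png

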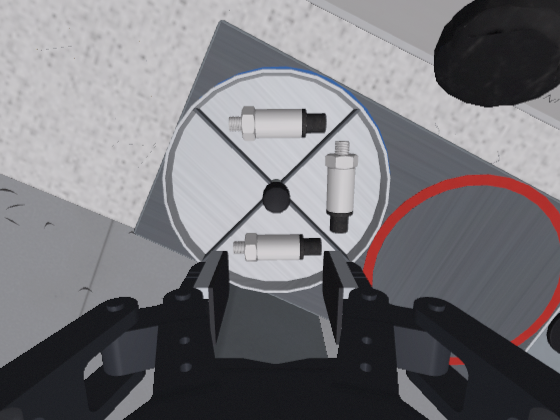

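Wrist view: all three transducers lie flat in separate quarters, at (278,123), (341,187) and (277,247). The pan rim is centred near (276,180) on the blue ring.

```bash
python3 -c "
from h import *
c=dict(np.load('pics/w9.npz')); T=c['T']
P=np.array([ray(c,p,.044,T) for p in [(276,69),(276,292)]]); ctr=P.mean(0); print('pan',ctr,np.linalg.norm(P[0]-P[1]))
for p,q in [((229,124),(326,122)),((342,141),(340,232)),((234,248),(321,246))]:
  m,a=tr(c,T,p,q,.0375); print(' r',np.linalg.norm(m-ctr), 'ang', np.degrees(np.arctan2(m[1]-ctr[1],m[0]-ctr[0])))
"
```

```text
pan [0.4568406  0.16332264 0.044     ] 0.2130008683378681
mid [0.5132 0.1873 0.0375] len 88.9 len-axis angle -64.5
 r 0.061575756960223216 ang 23.076030920042133
mid [0.4831 0.1066 0.0375] len 89.0 len-axis angle -154.1
 r 0.06285167972231055 ang -65.19913502898058
mid [0.4029 0.1373 0.0375] len 87.7 len-axis angle -64.3
 r 0.06024837345606686 ang -154.25122679869656
```

Call:
{"method": "play_rows", "body": {
  "slide": [
    [0,0,4],
    [0,0,8],
    [0,0,11],
    [0,0,13.5],
    [0,0,15.3],
    [0,0,16.1],
    [0,0,16.3],
    [0,0,16.3]
  ],
  "roll": [0,0,0,0,0,0,0,0]
}}

```text
time_s: 22.03
tcp_pos: [0.4565, 0.1633, 0.0559]
tcp_rot: [-3.141, 0.001, 0.421]
force: [-0.2, -0.1, -0.4]
finger_gap: 0.493
```

Call:
{"method": "play_rows", "body": {
  "slide": [
    [0,0,0],
    [0,0,0],
    [0,0,0],
    [0,0,0],
    [0,0,0],
    [0,0,0]
  ],
  "roll": [0,0,0,0,0,0],
  "hand": 1,
  "squeeze": 50
}}

```text
time_s: 22.53
tcp_pos: [0.457, 0.1638, 0.0572]
tcp_rot: [3.141, -0.002, 0.422]
force: [-1.8, -1.3, 7.0]
finger_gap: 0.262
```

```bash
python3 -c "
from h import *
s=get_obs(); print(s['finger_gap']*85.4,s['force'],s['tcp_pos']); go(.446,-.065,s['tcp_pos'][2])"
```

```text
22.405781232652494 [-1.7941539  -1.34343556  6.97947882] [0.45697027 0.16380047 0.05718887]
t 22.53 go slide [-10.37  20.42  -0.  ] roll 0.0 | rows 5.5 q6 after 1.25
```

Call:
{"method": "play_rows", "body": {
  "slide": [
    [-0.2,0.4,0],
    [-0.6,1.2,0],
    [-1.1,2.2,0],
    [-1.7,3.3,0],
    [-2.3,4.5,0],
    [-2.9,5.7,0],
    [-3.5,6.9,0],
    [-4.1,8.1,0]
  ],
  "roll": [0,0,0,0,0,0,0,0]
}}

```text
time_s: 23.2
tcp_pos: [0.4529, 0.0733, 0.0572]
tcp_rot: [3.142, -0.003, 0.422]
force: [0.4, 6.7, 6.8]
finger_gap: 0.264
```

```bash
python3 -c "
from h import *
s=get_obs(); print(s['finger_gap']*85.4,s['force'],s['tcp_pos']); go(.446,-.065,.0572)"
```

```text
22.586525619721936 [0.40355084 6.7294053  6.75989382] [0.45287194 0.07325174 0.05718869]
t 23.2 go slide [-6.28 12.33 -0.02] roll 0.0 | rows 3.3 q6 after 1.05
```

Call:
{"method": "play_rows", "body": {
  "slide": [
    [-0.6,1.2,0],
    [-1.2,2.4,0],
    [-1.8,3.6,0],
    [-2.4,4.8,0],
    [-3.1,6,0],
    [-3.7,7.2,0],
    [-4.3,8.4,0],
    [-4.9,9.5,0]
  ],
  "roll": [0,0,0,0,0,0,0,0]
}}

```text
time_s: 23.87
tcp_pos: [0.447, -0.0336, 0.0572]
tcp_rot: [3.141, -0.003, 0.421]
force: [1.5, 8.3, 8.5]
finger_gap: 0.269
```

```bash
python3 -c "
from h import *
s=get_obs(); print(s['finger_gap']*85.4,s['force'],s['tcp_pos']); go(.446,-.065,.0572)"
```

```text
22.993366622232926 [1.54801055 8.25837582 8.50398689] [ 0.44696889 -0.03359606  0.05718384]
t 23.87 go slide [-1.37  2.83 -0.  ] roll 0.0 | rows 0.8 q6 after 0.81
```

Call:
{"method": "play_rows", "body": {
  "slide": [
    [-0.5,1,0],
    [-0.9,1.8,0],
    [-1.2,2.4,0],
    [-1.35,2.7,0],
    [-1.4,2.8,0],
    [-1.4,2.8,0],
    [-1.4,2.8,0],
    [-1.4,2.8,0]
  ],
  "roll": [0,0,0,0,0,0,0,0]
}}

```text
time_s: 24.53
tcp_pos: [0.4456, -0.0647, 0.0572]
tcp_rot: [3.141, -0.002, 0.422]
force: [-0.1, 4.4, 9.0]
finger_gap: 0.262
```

Call:
{"method": "play_rows", "body": {
  "slide": [
    [0,0,0],
    [0,0,0],
    [0,0,0],
    [0,0,-2],
    [0,0,-6],
    [0,0,-10],
    [0,0,-14],
    [0,0,-16]
  ],
  "roll": [0,0,0,0,0,0,0,0],
  "hand": 4.2
}}

```text
time_s: 25.2
tcp_pos: [0.4459, -0.0653, 0.2206]
tcp_rot: [3.137, -0.004, 0.422]
force: [1.1, -0.2, 0.0]
finger_gap: 0.497
```

```bash
python3 -c "
from h import *
c,T=wrist(); save('w10',c); np.savez('pics/w10',T=T,**c)
go(.4404,-.2134,.12,np.radians(-2.2))
c=capture('top'); np.savez('pics/top3',**c)"
```

```text
t 25.25 go slide [-6.71 13.14 10.3 ] roll 26.4 | rows 4.3 q6 after 1.2
```

View pics/w10.png

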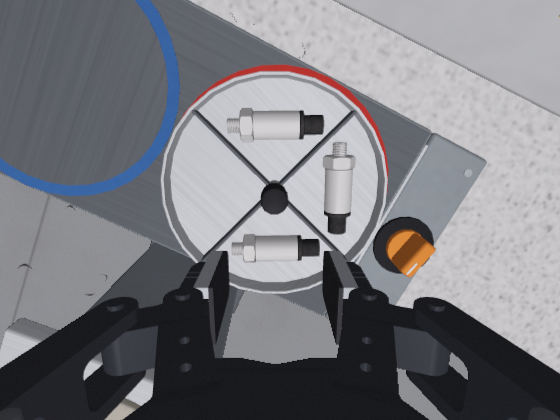

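Wrist view: the loaded pan is on the red ring, rim centred near (275,181), with the three transducers still in their quarters. The orange switch bar is at about (411,253).

```bash
python3 -c "
from h import *
c=dict(np.load('pics/w10.npz')); T=c['T']; H,S,V=cv2.split(cv2.cvtColor(c['pixels'],cv2.COLOR_RGB2HSV))
P=np.array([ray(c,p,.044,T) for p in [(275,70),(275,293)]]); print('pan',P.mean(0),np.linalg.norm(P[0]-P[1]))
m=((H>5)&(H<22)&(S>150)).astype(np.uint8); q=np.argwhere(m)[:,::-1].astype(np.float32); print(len(q),q.mean(0),cv2.minAreaRect(q)); print(ray(c,q.mean(0),.05,T))
# red arc fit
r=((H<6)|(H>174))&(S>150); q=np.argwhere(r)[:,::-1]; W=np.array([ray(c,p,.02,T)[:2] for p in q]); d=np.hypot(*(W-[.446,-.065]).T); print('red r about pan',len(q),d.min(),d.max())
A=np.c_[2*W,np.ones(len(W))]; s=np.linalg.lstsq(A,(W**2).sum(1),rcond=None)[0]; print('fit',s[:2])
g=dict(np.load('pics/top3.npz'))
go(.4412,-.2132,.1,np.radians(-2.2))
"
```

```text
pan [ 0.44618876 -0.06597956  0.044     ] 0.21403300371992126
1451 [407.94763 249.92625] ((407.00006103515625, 249.00003051757812), (42.42640686035156, 41.01219177246094), 45.0)
[ 0.44690105 -0.20791994  0.05      ]
red r about pan 1039 0.10998000883265276 0.11606738887380161
fit [ 0.44615027 -0.06670383]
t 25.3 go slide [-6.57 13.21 11.98] roll 26.4 | rows 4.6 q6 after 1.2
```

Call:
{"method": "play_rows", "body": {
  "slide": [
    [-1.5,3,0],
    [-3,6,2],
    [-4.5,9,4],
    [-6,12,6],
    [-6.5,13.2,8],
    [-6.5,13.2,8],
    [-6.5,13.2,8],
    [-6.5,13.2,8]
  ],
  "roll": [6,12,18,24,26.4,26.4,26.4,26.4],
  "hand": 2.8
}}

```text
time_s: 25.97
tcp_pos: [0.4398, -0.2112, 0.1363]
tcp_rot: [-3.141, 0.0, -0.037]
force: [-0.4, 0.2, -0.3]
finger_gap: 0.329
```

```bash
python3 -c "
from h import *
c,T=wrist(); save('w11',c); np.savez('pics/w11',T=T,**c)
go(.4412,-.2132,.04,np.radians(-2.2))"
```

```text
t 26.02 go slide [0.11 0.19 9.68] roll 0.1 | rows 2.3 q6 after 0.92
```

View pics/w11.png

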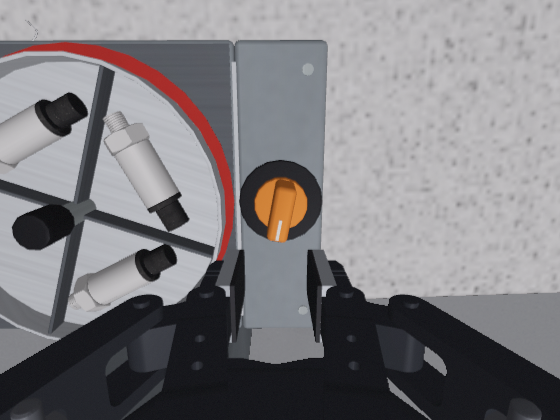

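Wrist view: the orange bar runs from (285,181) to (278,240), on a black disc centred at (281,201). It stands between the jaw lines, at columns 240 and 318.

```bash
python3 -c "
from h import *
c=dict(np.load('pics/w11.npz')); T=c['T']
for z in (.02,.028): print('disc',ray(c,(281,201),z,T))
print('bar',ray(c,(281,212),.064,T)); a,b=ray(c,(285.5,181),.064,T),ray(c,(278,240),.064,T); print(a,b,np.linalg.norm(a-b),np.degrees(np.arctan2(*(a-b)[1::-1])))
print(get_obs()['tcp_pos'])
go(.441,-.2145,.04,np.radians(-8))"
```

```text
disc [ 0.44349409 -0.21598427  0.02      ]
disc [ 0.4454085  -0.21592901  0.028     ]
bar [ 0.44669507 -0.21544654  0.064     ]
[ 0.4669291  -0.21894263  0.064     ] [ 0.42752901 -0.21284476  0.064     ] 0.03986918126562771 -8.797744809604916
[ 0.44004623 -0.21115642  0.13676308]
t 26.02 go slide [0.1  0.33 9.68] roll 5.9 | rows 2.3 q6 after 1.02
```

Call:
{"method": "play_rows", "body": {
  "slide": [
    [0.5,0.4,3],
    [0.5,0.4,5.5],
    [0.5,0.4,7.5],
    [0.5,0.4,8.9],
    [0.5,0.4,9.5],
    [0.5,0.4,9.6],
    [0.5,0.4,9.6]
  ],
  "roll": [5.5,5.5,5.5,5.5,5.5,5.5,5.5]
}}

```text
time_s: 26.6
tcp_pos: [0.4451, -0.2159, 0.0409]
tcp_rot: [3.141, -0.001, -0.134]
force: [0.2, 0.2, 0.6]
finger_gap: 0.328
```

Call:
{"method": "play_rows", "body": {
  "slide": [
    [0,0,0],
    [0,0,0],
    [0,0,0],
    [0,0,0],
    [0,0,0],
    [0,0,0]
  ],
  "roll": [0,0,0,0,0,0],
  "hand": 0.5,
  "squeeze": 50
}}

```text
time_s: 27.1
tcp_pos: [0.445, -0.2155, 0.0414]
tcp_rot: [-3.141, -0.001, -0.135]
force: [-1.6, 6.5, 6.0]
finger_gap: 0.149
```

Call:
{"method": "play_rows", "body": {
  "slide": [
    [0,0,0],
    [0,0,0],
    [0,0,0],
    [0,0,0],
    [0,0,0],
    [0,0,0],
    [0,0,0],
    [0,0,0]
  ],
  "roll": [5,10,16,22,28,34,40,46]
}}

```text
time_s: 27.77
tcp_pos: [0.4445, -0.2161, 0.0413]
tcp_rot: [3.141, -0.001, -0.942]
force: [-5.9, 1.6, 6.8]
finger_gap: 0.151
```

```bash
python3 -c "
from h import *
s=get_obs(); print(s['qpos'],s['force'],s['ft_torque'],s['tcp_rot'],s['finger_gap'])"
```

```text
[-6.89841726e-01  4.91846384e-01  1.79933194e+00 -7.24675304e-04
  8.49933978e-01  1.82355737e+00] [-5.90759438  1.628565    6.80310285] [0.12217901 0.90589539 0.07549074] [ 3.14118542e+00 -6.01167090e-04 -9.42124466e-01] 0.15125153064323543
```

Call:
{"method": "play_rows", "body": {
  "slide": [
    [0,0,0],
    [0,0,0],
    [0,0,0],
    [0,0,0],
    [0,0,0],
    [0,0,0],
    [0,0,0],
    [0,0,0]
  ],
  "roll": [6,12,18,24,29,33,35,35]
}}

```text
time_s: 28.43
tcp_pos: [0.4439, -0.2163, 0.0413]
tcp_rot: [3.14, -0.001, -1.548]
force: [-8.1, 0.4, 8.0]
finger_gap: 0.148
```

```bash
python3 -c "
from h import *
s=get_obs(); print(s['qpos'][5],s['force'],s['ft_torque'],np.degrees(s['tcp_rot'][2]),s['finger_gap'])"
```

```text
2.4300112138194265 [-8.08591797  0.42721545  7.995033  ] [0.01411104 1.49200646 0.73780577] -88.6814035459542 0.1484240682777019
```

The wrist torque rose from 0.08 to 0.74 N m, so the knob is at its stop. Releasing and retreating.

Call:
{"method": "play_rows", "body": {
  "slide": [
    [0,0,0],
    [0,0,0],
    [0,0,0],
    [0,0,-2],
    [0,0,-6],
    [0,0,-10],
    [0,0,-14],
    [0,0,-16]
  ],
  "roll": [0,0,0,0,0,0,0,0],
  "hand": 3
}}

```text
time_s: 29.1
tcp_pos: [0.4456, -0.2167, 0.205]
tcp_rot: [-3.136, -0.004, -1.548]
force: [-0.2, 0.3, -0.3]
finger_gap: 0.35
```

```bash
python3 -c "
from h import *
go(.40,-.18,.28,np.radians(10))"
```

```text
t 29.1 go slide [-3.74  4.44 -7.54] roll 81.3 | rows 2.3 q6 after 3.85
```

Call:
{"method": "play_rows", "body": {
  "slide": [
    [-3.7,4.4,-7.5],
    [-3.7,4.4,-7.5],
    [-3.7,4.4,-7.5],
    [-3.7,4.4,-7.5],
    [-3.7,4.4,-7.5],
    [-3.7,4.4,-7.5],
    [-3.7,4.4,-7.5],
    [-3.7,4.4,-7.5]
  ],
  "roll": [-60,-60,-60,-60,-60,-60,-60,-60]
}}

```text
time_s: 29.77
tcp_pos: [0.3998, -0.18, 0.2753]
tcp_rot: [-3.142, -0.001, -0.542]
force: [-0.2, -0.3, -0.0]
finger_gap: 0.343
```

```bash
python3 -c "
from h import *
c,T=wrist(); save('w12',c); np.savez('pics/w12',T=T,**c)"
```

```text
(no output)
```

View pics/w12.png

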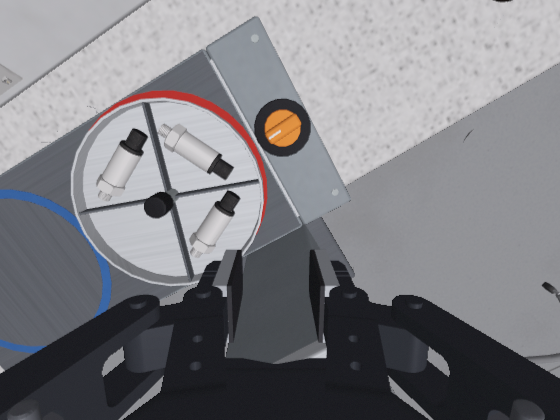

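Wrist view: the switch bar at (283,128) now lies along the plate's length. The pan is on the red ring with three transducers flat in separate quarters, at (122,165), (198,152) and (215,224).

```bash
python3 -c "
from h import *
c=dict(np.load('pics/w12.npz')); T=c['T']
a,b=ray(c,(268,137),.064,T),ray(c,(298,119),.064,T); print('bar ang',np.degrees(np.arctan2(*(a-b)[1::-1])))
a,b=ray(c,(210,50),.02,T),ray(c,(301,224),.02,T); print('plate x ang',np.degrees(np.arctan2(*(a-b)[1::-1])))
P=[ray(c,p,.044,T) for p in [(72,190),(266,190),(168,95),(172,285)]]; print('pan',np.mean(P,0))
c=capture('top'); a=c['pixels']; b=np.load('pics/top0.npz')['pixels']
for n,(x,y) in dict(spanner=(110,215),tape=(427,205)).items(): print(n,np.abs(a[y-35:y+35,x-12:x+12].astype(int)-b[y-35:y+35,x-12:x+12]).mean())
job.job_done(); print(get_obs()['time_s'])
"
```

```text
bar ang 89.3374577142508
plate x ang -3.575770357366165
pan [ 0.44781502 -0.07129923  0.044     ]
spanner 1.84484126984127
tape 2.0609126984126984
the job is handed in; nothing more can be done
the job is handed in; nothing more can be done
```

The job is handed in, at about 30 s of the 192 s allowed. `job_done` gives no verdict, so what follows rests on my own camera and force readings.

- **What I did:** I slid the pan by its knob onto the blue ring. Only three transducers were on the bench, and I laid each in its own quarter. I then slid the loaded pan back onto the red ring and turned the orange knob clockwise to its stop.
- **Pan position:** After release, the close view put the pan's centre within about 1 mm of the fitted red ring. A rougher four-point estimate in the last view came out about 5 mm away. Both are inside the 20 mm limit.
- **Transducers:** On the blue ring, all three measured 60–63 mm out from the pan's centre and lay along their places. The last picture shows them still flat, one to a quarter; I did not re-measure them there.
- **Knob:** The bar ended about 87° from the plate's x axis by camera, and wrist torque rose from 0.08 to 0.74 N m at the end of the turn. One disagreement: before the turn, the bar read about 5–7° off its expected off position, probably measurement error.
- **Spanner and tape roll:** The top view shows no visible change against the first picture.

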